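# Open the top half of the solder cupboard's split door

## Task

The small wooden cupboard on the right of the soldering bench has a split door. Swing its top half wide open, to about a right angle or further, so that the jars on the upper shelf can be reached, and let go of it. Leave the bottom half shut and bolted.

Things in the scene. Friction and masses are not known exactly. Their poses are not given: they have to be found in the camera images.
- upper_leaf (a joint): Opening angle of the top half of the split door, rad: 0 shut, grows as it swings out, stop at 1.9; may start ajar; no latch, light hinge friction, stays where left. Wooden leaf 182 mm wide, 122 high, 14 thick, upper edge 254 mm above the bench. Cupboard 200 wide, 160 deep, 270 high, fixed, front facing roughly +y. The lower cupboard (220 high, one whole door, on the left) is not part of the job.
- upper_handle (a point): Grip point on the top half's handle: an upright round steel bar, 12 mm thick, 82 long, its axis 35 mm in front of the leaf near the free edge. The point is on the bar's axis, 31 mm below its top end, 46 mm below the cupboard's top, 224 mm above the bench. Free space above and on both sides. Frame turns with the leaf: x into the leaf, y from free edge to hinge, z up.
- upper_hinge (a point): Point on the top half's vertical hinge axis, level with upper_handle, on the leaf's outer face at the end farther from the robot. The handle point is 155 mm from it along the leaf and 35 mm in front: it moves on a level arc of radius 159 mm, clockwise seen from above as the leaf opens (to the robot's left and away from it). Frame as upper_handle.
- bolt_knob (a point): Centre of the 14 mm round knob of the steel barrel bolt that holds the bottom half of the door shut: 95 mm above the bench, 34 mm in front of the door, below the handle. The bolt is shot into a keeper at the cupboard's edge; sliding it 28 mm towards the hinge side would draw it. Leave it where it is.

How it is judged:
At the end, for the whole second after the job is handed in: The top half of the split door stands open by at least 1.31 rad (75 degrees) and is at rest; the bolt's knob is within 12 mm of where it was, so the bottom half is still shut and bolted (value of joint upper_leaf above 1.31 rad and velocity of joint upper_leaf between -0.05 and 0.05 rad/s and distance of bolt_knob from where it was at the start of the episode below 0.012 m); the robot touches nothing.
It fails at once if the bolt is drawn or the bottom half is pulled open (bolt knob moved by more than 12 mm) (distance of bolt_knob from where it was at the start of the episode above 0.012 m).
It also fails if it takes over 35 s, if anything falls off the work surface, if the arm or the gripper's body presses on something with over 40 N, if the wrist force passes 120 N, or if a joint passes its speed limit or range.

## Robot

A 7-joint arm with a two-finger parallel gripper is mounted at the origin on the work surface. World frame = base frame: x ahead of the robot, y to its left, z up, the work surface at z = 0. Lengths are in m, angles in rad, forces in N, time in s.
With the tool pointing down it reaches from about 0.425 to 0.925 m from the base axis. Payload 6.8 kg.
Tool frame: the origin (TCP) lies at the very end of the fingers, on their centre line; the grasp point (between the pads) lies 19 mm behind it; z points along the fingers, x is the direction in which the jaws open and shut, and the axes are right-handed (so a half turn about z gives the same grasp; the last joint's range is limited). The gripper opens to 85 mm and grips with 20 to 120 N. Pads are 22 mm wide; open, the fingers measure 114 mm over their backs; the gripper's body (76 mm by 85 mm) begins 54 mm behind the grasp point. The pads swing forward as they close: fully open they stand 13 mm farther back than shut.
Start: joints at [-1.451, 0.477, 0.022, 1.555, -0.011, 1.109, -0.083], TCP at [0.152, 0.658, 0.231] pointing down, gripper open.
Joint ranges: [-2.96, 2.96], [-0.34, 2.1], [-1.41, 1.46], [0.24, 2.44], [-1.37, 4.51], [0.17, 1.92], [-2.96, 2.96]. Speed limits (rad/s): [2.39, 2.39, 3.14, 3.14, 3.14, 3.14, 3.14].

## Interface

Orientations are given as a unit quaternion [w, x, y, z].
In Python, from station import get_obs, read_camera, calibration, hand_in, recognise, outline_of, place_of gives the robot as it stands.
- The arm moves only by the tool move_arm, never from a script. Its argument "steps" is a list of rows, each an object with "fingers": the finger opening in mm, from 0 to 85.4; "translation": the shift along the world's x, y, z in mm, a list of three; "turn": the turn about the world's z in rad. In form: [{"fingers": fingers, "translation": [dx, dy, dz], "turn": turn}, ...]. A call has 1 to 10 rows; each row shifts and turns the commanded pose from where the row before left it; what a row does not reach is not made up. A row lasts 1/8 s, in which the tool goes at most 62.5 mm and 10.7 degrees, less where a joint would pass 70% of its speed; a pose out of reach is approached as far as the arm can. A call with a gripper value outside its range is refused whole. The fingers move at their own pace and stop on an object; "newtons" is the grip in N (left out, the last holds). Time passes only in rows, so rows that do not move let the fingers close. It gives the time, the measured TCP pose, the force and the opening at its end, in the units of the state.
- get_obs(): the state, without advancing time (a new reading comes with each control period).
- read_camera(name): name is "side" or "top" or "wrist"; returns the picture (480x640x3 uint8, blue, green, red); there is no depth.
- calibration(name): a dict with "camera_matrix" (3x3 intrinsics, pixels), "rvec" (rotation vector, rad) and "tvec" (3), from world to camera coordinates, as OpenCV has them. Camera axes: x right, y down, z forward; pixel columns grow to the right and rows downward; lengths in m; the calibration is good to about 2 mm. A picture is of the moment at which its call begins: read the wrist's pose just before it. calibration takes no time and is no camera call; for the wrist camera it gives the pose at the moment of the call.
- hand_in(): hands the job in, once; it reports no verdict.
Trained networks look in the newest picture that a camera, given by its name, has taken for a name from the list of things; names that differ only in an ending like _2 or _b are one class to them, and where a whole thing is asked for, a point or a joint stands for the part that bears it (a point fixed in the world has none). Each returns a list of dicts, best first, with "conf" (0 to 1); they miss things now and then, are a little off and sometimes report something else, mostly with a low value. They report only what shows in the picture. A call takes as long as a camera call.
- recognise(camera, name): "xy" ([column, row] in pixels, amid what is visible of it).
- outline_of(camera, name): "mask" (480x640 bool, what is visible of it) and "xy" ([column, row] in pixels, amid what is visible of it).
- place_of(camera, name): "xy" ([column, row] in pixels: a listed point, or the origin of a listed thing).
The state is a dict: "t": time; "q": joint angles; "joint_vel": joint speeds; "joint_torque": joint torques, N m; "eef_pos": TCP position; "tool_rot": TCP orientation; "contact_force": force on the tool from outside, world axes, zero at the start; "torque": the same for the moment, N m; "gripper_width": opening from 0.0 (shut) to 1.0 (fully open).
Only numpy, scipy, OpenCV 4.12 (cv2) and the standard library are available. Lean on these libraries where they do the work, as an engineer would, in place of code of your own. Each camera call takes 0.05 s, during which the arm holds its last target.

## Working session

There is one attempt and no reset: what is moved stays moved. The work goes in short steps, Python scripts to look and compute and a tool call to move; the robot and the scene stay as the last step left them, time stands still between calls to the robot, and variables do not carry over. Pictures are saved under pics/ and viewed, and the job is handed in when it is done.

Besides the shell and the picture viewer there is one more tool, called after "Request:" as name([rows], argument=value, ...), one row to a line, values as JSON. move_arm: Moves the arm, as the interface text tells. Its arguments: {"type":"object","properties":{"steps":{"type":"array"},"newtons":{"type":"number"}},"required":["steps"]}

```bash
mkdir -p pics; python3 - <<'E'
from station import *
import cv2
o=get_obs(); print(o['t'],o['eef_pos'],o['tool_rot'],o['gripper_width'])
for c in ['side','top','wrist']:
    im=read_camera(c); cv2.imwrite(f'pics/{c}0.png',im)
    k=calibration(c); print(c,k)
    for n in ['upper_handle','upper_hinge','bolt_knob']:
        print(n,[(r['xy'],round(r['conf'],2)) for r in place_of(c,n)[:3]])
E
```

```text
0.0 [0.15234666 0.65696969 0.2303284 ] [ 6.23009012e-04  7.82901742e-01  6.22144699e-01 -6.68593628e-04] 0.9973471051985561
side {'camera_matrix': array([[466.50243669,   0.        , 320.01453516],
       [  0.        , 466.50243669, 226.7296049 ],
       [  0.        ,   0.        ,   1.        ]]), 'rvec': array([ 0.61280205, -2.66083438,  1.15764301]), 'tvec': array([0.3873603 , 0.39595592, 0.50232018])}
upper_handle []
upper_hinge [([278.0, 170.8], 0.92)]
bolt_knob [([330.7, 297.8], 0.56)]
top {'camera_matrix': array([[516.40762316,   0.        , 321.85314122],
       [  0.        , 516.40762316, 248.06173297],
       [  0.        ,   0.        ,   1.        ]]), 'rvec': array([ 2.15872965, -2.15424674,  0.16034989]), 'tvec': array([-0.15544763,  0.5360811 ,  0.77914282])}
upper_handle [([281.8, 261.1], 0.73)]
upper_hinge [([370.6, 175.9], 0.67)]
bolt_knob [([311.4, 285.0], 0.84)]
wrist {'camera_matrix': array([[418.33532591,   0.        , 319.39119443],
       [  0.        , 418.33532591, 236.98573909],
       [  0.        ,   0.        ,   1.        ]]), 'rvec': array([-2.25388927, -1.79323948, -0.2828928 ]), 'tvec': array([-0.67357824, -0.042294  ,  0.38133851])}
upper_handle []
upper_hinge []
bolt_knob []
```

View pics/side0.png

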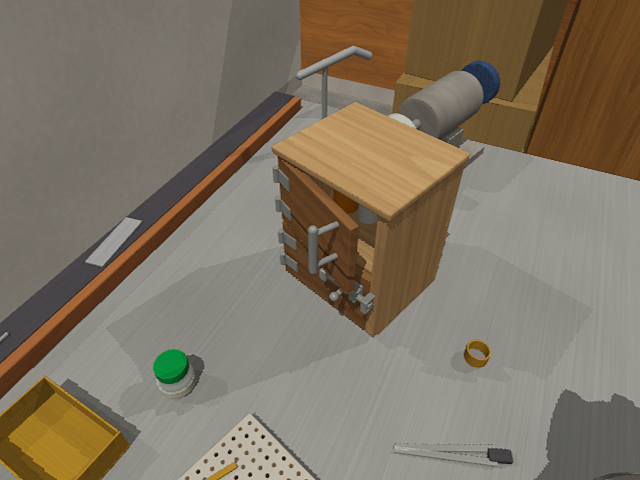

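View pics/top0.png

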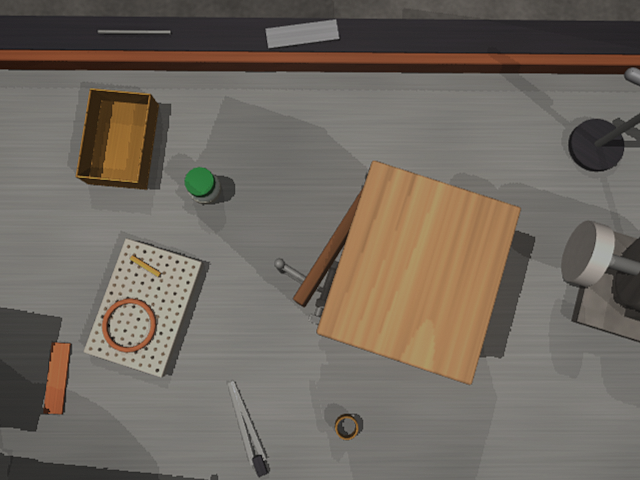

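```bash
cat > h.py <<'E'
import numpy as np,cv2
from station import *
def atz(c,px,z):
    k=calibration(c);K=k['camera_matrix'];R=cv2.Rodrigues(k['rvec'])[0];t=k['tvec']
    C=-R.T@t; d=R.T@np.linalg.inv(K)@np.array([*px,1.]); return C+d*(z-C[2])/d[2]
def proj(c,P):
    k=calibration(c);return cv2.projectPoints(np.array(P,float).reshape(-1,1,3),k['rvec'],k['tvec'],k['camera_matrix'],None)[0].reshape(-1,2)
E
python3 - <<'E'
from h import *
h=atz('top',(281.8,261.1),.224);g=atz('top',(370.6,175.9),.224)
print(h,g,np.linalg.norm(h-g),atz('side',(278,170.8),.224),atz('top',(311.4,285),.095),atz('side',(330.7,297.8),.095))
for c in('top','side'):
    k=calibration(c);R=cv2.Rodrigues(k['rvec'])[0];print(c,-R.T@k['tvec'])
E
```

```text
[ 0.49474947 -0.10355022  0.224     ] [ 0.60149418 -0.21251057  0.224     ] 0.15253455492383375 [ 0.60489139 -0.21695166  0.224     ] [ 0.47425016 -0.13849515  0.095     ] [ 0.47733298 -0.13146447  0.095     ]
top [ 0.42547285 -0.14448396  0.8465859 ]
side [0.30796253 0.25724358 0.63098295]
```

The top view puts the hinge near (604,-215) mm. The handle is near (495,-104) mm, 156 mm from the hinge against the 159 mm given. The leaf is about 15° ajar, and the bar in the side picture runs from about (313,230) to (313,272). I'll check this by projecting the points back, and start the approach high.

```bash
python3 - <<'E'
from h import *
for p in [(.4947,-.1036),(.4917,-.1024),(.49,-.104)]:
    print(p,proj('side',[(*p,.255),(*p,.173)]).round(1).tolist(),proj('top',[(*p,.255)]).round(1).tolist())
g=(.603,-.2145); print(proj('top',[(*g,.224)]),proj('side',[(*g,.224)]))
# cupboard top front corners
for px in [(374,161),(318,334),(520,208),(470,384)]: print(atz('top',px,.27).round(4))
E
```

```text
(0.4947, -0.1036) [[310.1, 224.9], [310.8, 270.9]] [[280.1, 258.2]]
(0.4917, -0.1024) [[311.9, 226.2], [312.4, 272.3]] [[279.0, 260.7]]
(0.49, -0.104) [[313.8, 225.8], [314.1, 271.9]] [[280.4, 262.2]]
[[372.18493587 174.72981883]] [[278.29625481 172.03383109]]
[ 0.6062 -0.2116  0.27  ]
[ 0.4089 -0.1474  0.27  ]
[ 0.5515 -0.3783  0.27  ]
[ 0.3552 -0.3134  0.27  ]
```

Request:
move_arm([
  {"fingers":85,"translation":[30,0,40],"turn":-0.15},
  {"fingers":85,"translation":[30,0,40],"turn":-0.15},
  {"fingers":85,"translation":[35,-40,0],"turn":-0.15},
  {"fingers":85,"translation":[35,-40,0],"turn":-0.15},
  {"fingers":85,"translation":[35,-40,0],"turn":-0.15},
  {"fingers":85,"translation":[35,-40,0],"turn":-0.15},
  {"fingers":85,"translation":[35,-40,0],"turn":-0.15},
  {"fingers":85,"translation":[35,-40,0],"turn":-0.15},
  {"fingers":85,"translation":[35,-40,0],"turn":-0.15},
  {"fingers":85,"translation":[35,-40,0],"turn":-0.15},
])

```text
t: 1.85
eef_pos: [0.4934, 0.3363, 0.3116]
tool_rot: [-0.0, 0.997, -0.081, 0.0]
contact_force: [0.6, 0.0, 0.0]
gripper_width: 0.995
```

Request:
move_arm([
  {"fingers":85,"translation":[0,-50,0],"turn":-0.1},
  {"fingers":85,"translation":[0,-50,0],"turn":-0.1},
  {"fingers":85,"translation":[0,-50,0],"turn":-0.1},
  {"fingers":85,"translation":[0,-50,0],"turn":-0.11},
  {"fingers":85,"translation":[0,-50,0],"turn":0},
  {"fingers":85,"translation":[0,-50,0],"turn":0},
  {"fingers":85,"translation":[0,-50,0],"turn":0},
  {"fingers":85,"translation":[0,0,0],"turn":0},
])

```text
t: 2.85
eef_pos: [0.4921, -0.0169, 0.3118]
tool_rot: [-0.0, 0.959, -0.283, 0.0]
contact_force: [0.6, 0.3, 0.3]
gripper_width: 0.994
```

```bash
python3 - <<'E'
from h import *
im=read_camera('wrist'); cv2.imwrite('pics/w1.png',im)
for n in ['upper_handle','upper_hinge','bolt_knob']:
    for r in place_of('wrist',n)[:2]: print(n,r['xy'],r['conf'],atz('wrist',r['xy'],.095 if n[0]=='b' else .224))
print(proj('wrist',[(.491,-.103,.255),(.491,-.103,.224)]))
im=read_camera('side'); cv2.imwrite('pics/s1.png',im)
E
```

```text
upper_hinge [619.3, 395.8] 0.78 [ 0.60401499 -0.20897295  0.224     ]
bolt_knob [373.1, 309.1] 0.56 [ 0.47772563 -0.13331087  0.095     ]
[[401.12762218 390.79133978]
 [392.10031083 358.85129411]]
```

View pics/w1.png

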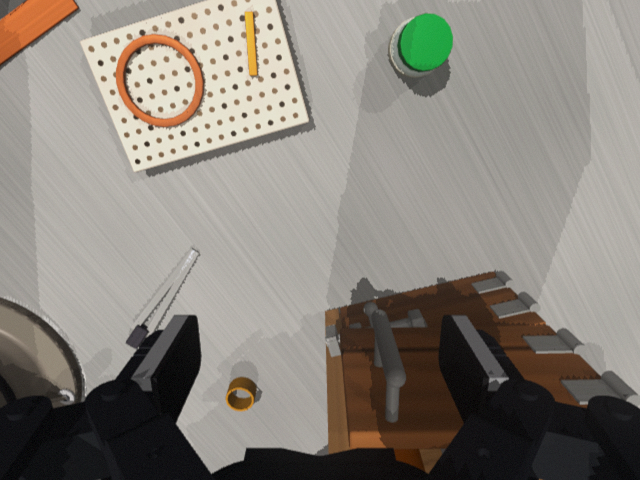

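View pics/s1.png

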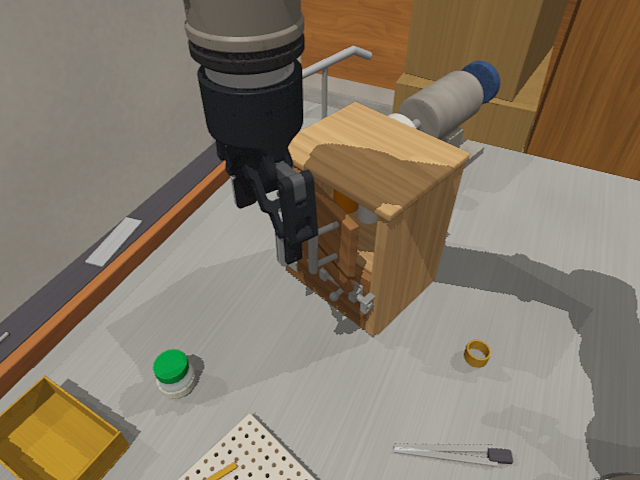

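```bash
python3 - <<'E'
from h import *
for p,z in [((397,378),.255),((396,380),.25),((376,312),.173)]: print(atz('wrist',p,z).round(4))
for p,z in [((313,230),.253),((313,272),.173)]: print('side',atz('side',p,z).round(4))
print('top',atz('top',(280,264),.254).round(4))
E
```

```text
[ 0.4932 -0.0941  0.255 ]
[ 0.491  -0.0987  0.25  ]
[ 0.4909 -0.0956  0.173 ]
side [ 0.4886 -0.0991  0.253 ]
side [ 0.4913 -0.1032  0.173 ]
top [ 0.488  -0.1035  0.254 ]
```

Request:
move_arm([
  {"fingers":85,"translation":[0,-42,0],"turn":0},
  {"fingers":85,"translation":[-1,-41,0],"turn":0},
  {"fingers":60,"translation":[0,0,-30],"turn":0},
  {"fingers":60,"translation":[0,0,-30],"turn":0},
  {"fingers":60,"translation":[0,0,-20],"turn":0},
  {"fingers":60,"translation":[0,0,-19],"turn":0},
  {"fingers":60,"translation":[0,0,0],"turn":0},
])

```text
t: 3.98
eef_pos: [0.4908, -0.0942, 0.2111]
tool_rot: [0.001, 0.96, -0.279, -0.001]
contact_force: [-0.3, 0.2, 0.2]
gripper_width: 0.707
```

```bash
python3 - <<'E'
from h import *
im=read_camera('wrist'); cv2.imwrite('pics/w2.png',im)
im=read_camera('top'); cv2.imwrite('pics/t2.png',im)
E
```

```text
(no output)
```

View pics/w2.png

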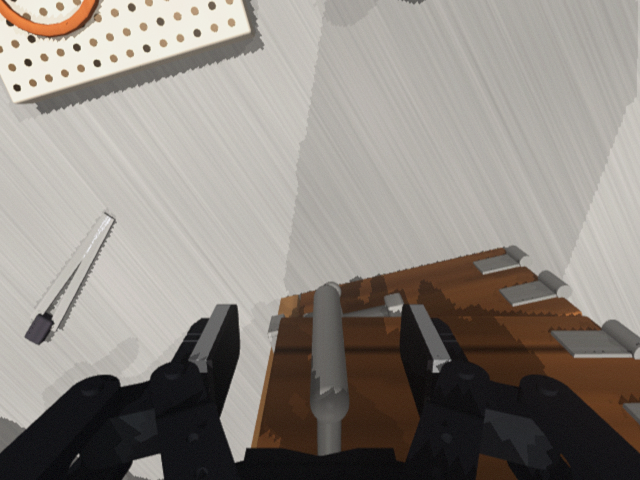

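View pics/t2.png

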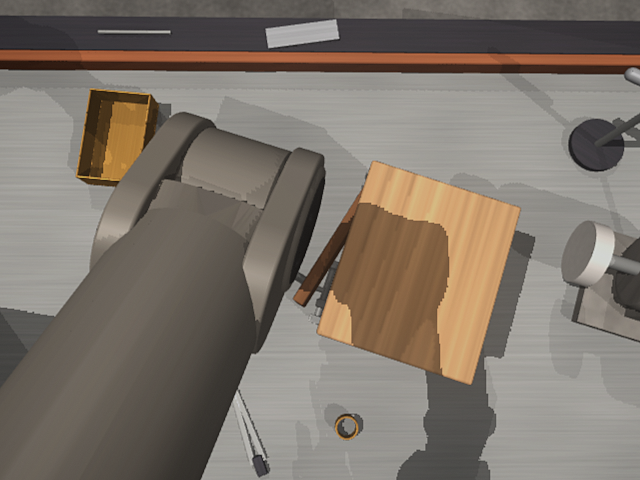

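```bash
python3 - <<'E'
from h import *
o=get_obs();p=o['eef_pos'];print(p)
print(proj('wrist',[(p[0],p[1],z) for z in (.211,.23,.25,.255)]).round(0).tolist())
for u,z in [((328,400),.252),((328,290),.175)]: print(atz('wrist',u,z).round(4))
E
```

```text
[ 0.49188368 -0.09483681  0.21269837]
[[316.0, 314.0], [316.0, 341.0], [315.0, 378.0], [315.0, 389.0]]
[ 0.4916 -0.1023  0.252 ]
[ 0.4928 -0.1034  0.175 ]
```

Request:
move_arm([
  {"fingers":40,"translation":[0,-7,0],"turn":0},
  {"fingers":20,"translation":[0,0,0],"turn":0},
  {"fingers":5,"translation":[0,0,0],"turn":0},
  {"fingers":5,"translation":[0,0,0],"turn":0},
  {"fingers":5,"translation":[0,0,0],"turn":0},
  {"fingers":5,"translation":[0,0,0],"turn":0},
], newtons=40)

```text
t: 4.82
eef_pos: [0.4904, -0.1009, 0.2126]
tool_rot: [-0.001, 0.96, -0.279, -0.002]
contact_force: [-6.4, 4.9, 8.7]
gripper_width: 0.13
```

```bash
cat > arc.py <<'E'
from h import *
import sys
c=np.array([.604,-.2135]);p=np.array([float(sys.argv[1]),float(sys.argv[2])]);d=float(sys.argv[3]);n=int(sys.argv[4])
v=p-c;a=np.arctan2(v[1],v[0]);print('r',np.hypot(*v),'theta',np.deg2rad(162)-.222-a)
r=.159
P=[c+r*np.array([np.cos(a-d*i),np.sin(a-d*i)]) for i in range(n+1)]
P[0]=p
print((np.diff(P,axis=0)*1000).round(1).tolist(),P[-1])
E
python3 arc.py .4904 -.1009 .09 15
```

```text
r 0.15994911690909705 theta 0.2448180603488601
[[11.2, 9.0], [11.3, 8.7], [12.1, 7.7], [12.7, 6.5], [13.3, 5.4], [13.7, 4.2], [14.0, 2.9], [14.2, 1.6], [14.3, 0.4], [14.3, -0.9], [14.1, -2.2], [13.9, -3.5], [13.5, -4.7], [13.0, -5.9], [12.4, -7.0]] [ 0.68848299 -0.07880173]
```

Request:
move_arm([
  {"fingers":5,"translation":[10.5,9.5,0],"turn":-0.09},
  {"fingers":5,"translation":[11.3,8.7,0],"turn":-0.09},
  {"fingers":5,"translation":[12,7.7,0],"turn":-0.09},
  {"fingers":5,"translation":[12.7,6.5,0],"turn":-0.09},
])

```text
t: 5.32
eef_pos: [0.538, -0.0682, 0.2127]
tool_rot: [-0.001, 0.894, -0.448, -0.001]
contact_force: [-1.4, 1.6, 4.5]
gripper_width: 0.126
```

Request:
move_arm([
  {"fingers":5,"translation":[13.3,5.4,0],"turn":-0.09},
  {"fingers":5,"translation":[13.7,4.2,0],"turn":-0.09},
  {"fingers":5,"translation":[14,2.9,0],"turn":-0.09},
  {"fingers":5,"translation":[14.2,1.6,0],"turn":-0.09},
  {"fingers":5,"translation":[14.3,0.4,0],"turn":-0.09},
])

```text
t: 5.95
eef_pos: [0.6081, -0.0546, 0.2127]
tool_rot: [-0.001, 0.771, -0.636, -0.0]
contact_force: [-1.9, 0.4, 3.7]
gripper_width: 0.129
```

Request:
move_arm([
  {"fingers":5,"translation":[14.3,-0.9,0],"turn":-0.09},
  {"fingers":5,"translation":[14.1,-2.2,0],"turn":-0.09},
  {"fingers":5,"translation":[13.9,-3.5,0],"turn":-0.09},
  {"fingers":5,"translation":[13.5,-4.7,0],"turn":-0.09},
  {"fingers":5,"translation":[13,-5.9,0],"turn":-0.09},
  {"fingers":5,"translation":[12.4,-7,0],"turn":-0.09},
  {"fingers":5,"translation":[0,0,0],"turn":0},
])

```text
t: 6.82
eef_pos: [0.6894, -0.0803, 0.2128]
tool_rot: [0.0, -0.575, 0.818, -0.001]
contact_force: [0.2, 0.2, 4.4]
gripper_width: 0.128
```

```bash
python3 - <<'E'
from h import *
o=get_obs();p=o['eef_pos'];print(p,o['contact_force'],o['q'])
for c in('side','wrist'): cv2.imwrite(f'pics/{c}3.png',read_camera(c))
E
python3 arc.py .688 -.079 .09 1
```

```text
[ 0.68940296 -0.08032577  0.21280614] [0.21874427 0.24059284 4.38597231] [-0.5705496   0.71649461  0.97546795  1.56768649 -0.62378222  1.19476021
 -1.39092369]
r 0.15857569170588534 theta 1.5929021521929938
[[12.0, -7.8]] [ 0.70000489 -0.08675593]
```

View pics/side3.png

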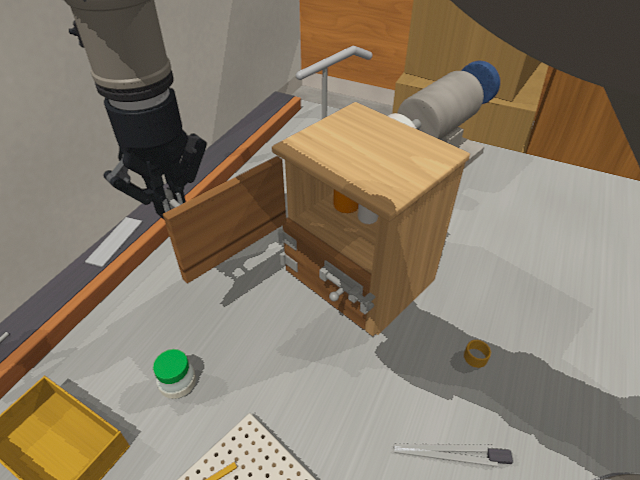

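View pics/wrist3.png

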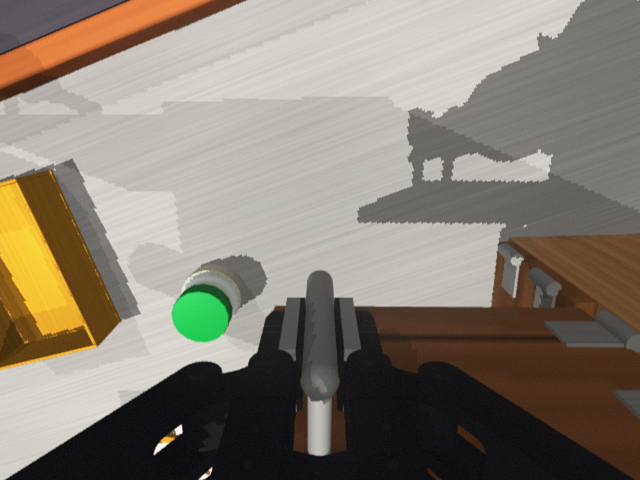

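The leaf now stands at about 90°, running from (165,215) to (285,180) in the side view, and the bottom half is still shut. I'll let go and lift away.

Request:
move_arm([
  {"fingers":30,"translation":[0,0,0],"turn":0},
  {"fingers":50,"translation":[0,0,0],"turn":0},
  {"fingers":50,"translation":[0,0,0],"turn":0},
  {"fingers":50,"translation":[0,0,10],"turn":0},
  {"fingers":50,"translation":[0,0,20],"turn":0},
  {"fingers":50,"translation":[0,0,30],"turn":0},
  {"fingers":50,"translation":[0,0,40],"turn":0},
  {"fingers":50,"translation":[0,0,30],"turn":0},
  {"fingers":50,"translation":[0,0,0],"turn":0},
])

```text
t: 8.05
eef_pos: [0.6897, -0.081, 0.3468]
tool_rot: [0.002, -0.575, 0.818, -0.002]
contact_force: [0.1, 0.4, -1.1]
gripper_width: 0.583
```

Request:
move_arm([
  {"fingers":50,"translation":[-20,50,0],"turn":0},
  {"fingers":50,"translation":[-20,50,0],"turn":0},
  {"fingers":50,"translation":[-20,50,0],"turn":0},
  {"fingers":50,"translation":[-20,50,0],"turn":0},
  {"fingers":50,"translation":[0,0,0],"turn":0},
  {"fingers":50,"translation":[0,0,0],"turn":0},
  {"fingers":50,"translation":[0,0,0],"turn":0},
  {"fingers":50,"translation":[0,0,0],"turn":0},
])

```text
t: 9.05
eef_pos: [0.6089, 0.1186, 0.3425]
tool_rot: [0.0, -0.574, 0.819, -0.0]
contact_force: [-0.1, 0.3, 0.6]
gripper_width: 0.587
```

```bash
python3 - <<'E'
from h import *
o=get_obs();print(o['t'],o['eef_pos'],o['contact_force'],np.abs(o['joint_vel']).max())
for c in('side','top'):
    cv2.imwrite(f'pics/{c}4.png',read_camera(c))
    for n in ['upper_handle','upper_hinge','bolt_knob']:
        for r in place_of(c,n)[:1]: print(c,n,r['xy'],r['conf'],atz(c,r['xy'],.095 if n[0]=='b' else .224))
E
```

```text
9.05 [0.60893542 0.11857248 0.34247921] [-0.06089407  0.34046006  0.58503818] 0.006130686060182205
side upper_handle [167.0, 207.6] 0.89 [ 0.6970071  -0.07976229  0.224     ]
side upper_hinge [275.6, 172.6] 0.58 [ 0.60584702 -0.21156213  0.224     ]
side bolt_knob [335.4, 298.8] 0.82 [ 0.47046105 -0.13279044  0.095     ]
top upper_handle [264.0, 108.2] 0.58 [ 0.68878946 -0.07882232  0.224     ]
top upper_hinge [372.9, 174.0] 0.96 [ 0.60393807 -0.21540117  0.224     ]
top bolt_knob [310.7, 280.9] 0.62 [ 0.48021518 -0.13745231  0.095     ]
```

View pics/side4.png

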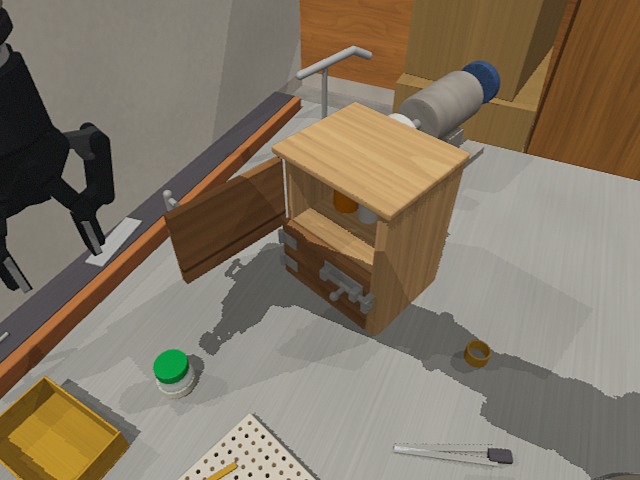

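View pics/top4.png

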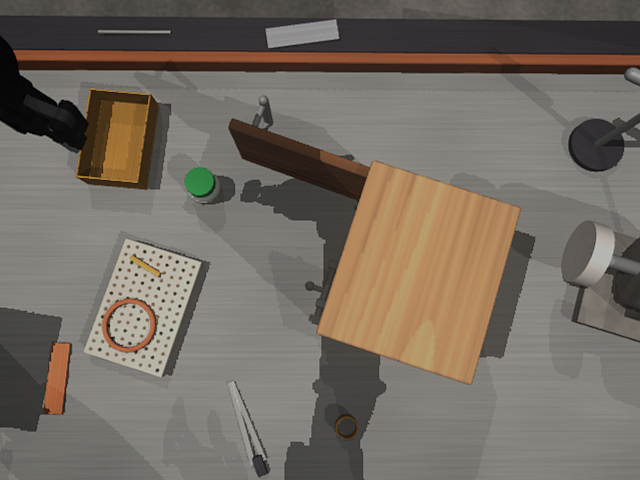

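```bash
python3 -c "
from station import *
print(hand_in())"
```

```text
the job is handed in; nothing more can be done
None
```

I opened the top half of the split door to about a right angle, let go of it, and handed the job in at about 9 s of the 35 s allowed. I gripped the handle bar from above at 40 N and swung it along its hinge arc. Then I opened the fingers, lifted clear and backed off about 20 cm.

- **Opening angle:** about 1.6 rad by the gripper's position at the end of the swing, against the 1.31 rad needed. The top camera puts the released handle within 2 mm of where I let go. I took no second reading of the leaf's speed; the pictures about 2 s after release show it still standing there.
- **Bolt and bottom half:** the bottom half looks shut and bolted in both final pictures. The network's knob positions changed by about 6–7 mm between start and end, in opposite x directions from the two cameras. I take that as recognition scatter, since the pictures show no movement.
- **Disagreement:** the side camera put the released handle about 8 mm further in x than the top camera did. The angle is well past the limit either way.
- **Robot:** the arm was at rest and clear of everything, with under 1 N on the wrist. The highest force reading I saw was about 12 N, while closing on the bar.

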